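Chill the juice and set out the tumblers

TASK

Get the bar ready for the next round: stand every juice bottle in the chiller's well and stand every tumbler upright on the rubber bar mat, in any order. When all are in, turn the chiller's timer dial to position 7, counting its clicks, and leave the water bottle and the straw pot alone.

Things in the scene. Friction and masses are not known exactly. Their poses are not given: they have to be found in the camera images.
- bottle0: squat brown glass juice bottle with a white cylindrical screw cap; body 60 mm across up to 70 mm high, then a shoulder that narrows to a neck 29 mm across at 104 mm; cap 34 mm across from 104 to 130 mm (top); about 0.3 kg. Origin: centre of the underside, z up along the bottle. May be absent (None)
- bottle1: squat brown glass juice bottle with a white cylindrical screw cap; body 60 mm across up to 70 mm high, then a shoulder that narrows to a neck 29 mm across at 104 mm; cap 34 mm across from 104 to 130 mm (top); about 0.3 kg. Origin: centre of the underside, z up along the bottle. May be absent (None)
- bottle2: squat brown glass juice bottle with a white cylindrical screw cap; body 60 mm across up to 70 mm high, then a shoulder that narrows to a neck 29 mm across at 104 mm; cap 34 mm across from 104 to 130 mm (top); about 0.3 kg. Origin: centre of the underside, z up along the bottle. May be absent (None)
- bottle3: squat brown glass juice bottle with a white cylindrical screw cap; body 60 mm across up to 70 mm high, then a shoulder that narrows to a neck 29 mm across at 104 mm; cap 34 mm across from 104 to 130 mm (top); about 0.3 kg. Origin: centre of the underside, z up along the bottle. May be absent (None)
- tumbler0: plain white tumbler, an open cup 62 mm across at the rim (widest), 58 mm at the foot, 80 mm high, wall 3 mm, thick bottom, about 0.15 kg. Origin: centre of the underside, z up through the mouth. May be absent (None)
- tumbler1: plain white tumbler, an open cup 62 mm across at the rim (widest), 58 mm at the foot, 80 mm high, wall 3 mm, thick bottom, about 0.15 kg. Origin: centre of the underside, z up through the mouth. May be absent (None)
- tumbler2: plain white tumbler, an open cup 62 mm across at the rim (widest), 58 mm at the foot, 80 mm high, wall 3 mm, thick bottom, about 0.15 kg. Origin: centre of the underside, z up through the mouth. May be absent (None)
- chiller: fixed steel bottle chiller on the counter, 320 x 190 mm and 110 mm high, to the robot's left or right. Its own x axis runs along its length, away from the robot. The far half is an open well, the near half a flat deck (top at 110 mm) with the timer dial. Origin on the counter; body from x = -170 to +150 mm, y = +-95 mm
- chiller_well (a point): centre of the well's floor, 30 mm above the counter; axes as the chiller's. The well is 180 mm (x) by 160 mm (y) inside, vertical walls 15 mm thick with their rims at 80 mm above this floor; four bottles fit, two by two
- mat: thin flat black rubber bar mat, 320 x 170 mm, about 1 mm thick with no rim, fixed on the counter on the other side of the robot from the chiller. x along its length, away from the robot; origin as mat_center
- mat_center (a point): centre of the mat, at counter height; axes as the mat's: 160 mm of mat each way along x, 85 mm each way along y
- dial (a joint): the chiller's timer dial, turned about a vertical axis; value in rad, growing clockwise seen from above. It has clicks 30 degrees (0.5236 rad) apart, marked by ticks on a white scale round it: position 0 (value 0) is the long tick on the robot's side (the chiller's -x), positions 1, 2, 3 .. follow clockwise, with long ticks at 0, 5 and 10; it stops just past 0 and past 10. Turning past a click takes about 0.08 N m; let go, it springs into the nearest click and stays
- dial_grip (a point): on the dial's axis, 30 mm above the deck (140 mm above the counter): where to grip. The dial is black: a round skirt 62 mm across, up to 14 mm above the deck, with an upright grip bar on it 60 mm long, 13 mm thick, its top 41 mm above the deck. This point turns with the dial: its x axis lies along the bar, its -x direction is the pointer's end
- dial_pointer (a point): the pointer: the end of the grip bar with the white line, on top of the bar, 30 mm from the axis
- water_bottle: bystander: green glass bottle, 200 mm high, 70 mm across, beyond the work. Origin: centre of the underside
- straw_pot: bystander: steel pot, 110 mm high, 90 mm across. Origin: centre of the underside
Things that resemble listed ones, but are neither listed nor needed, are in the scene too. Leave any blue, pink or yellow look-alike of the bottle2 alone.

How it is judged:
On the way, in this order (a step that is already met when the one before it is completed fails the run):
1. every juice bottle stands in the chiller's well and every tumbler stands on the mat (x of bottle0 in the frame of chiller_well between -0.075 and 0.075 m and y of bottle0 in the frame of chiller_well between -0.065 and 0.065 m and z of bottle0 in the frame of chiller_well between -0.01 and 0.012 m and angle between each of bottle0, bottle1, bottle2, bottle3, tumbler0, tumbler1, tumbler2's own z axis and vertical below 0.2 rad and x of bottle1 in the frame of chiller_well between -0.075 and 0.075 m and y of bottle1 in the frame of chiller_well between -0.065 and 0.065 m and z of bottle1 in the frame of chiller_well between -0.01 and 0.012 m and x of bottle2 in the frame of chiller_well between -0.075 and 0.075 m and y of bottle2 in the frame of chiller_well between -0.065 and 0.065 m and z of bottle2 in the frame of chiller_well between -0.01 and 0.012 m and x of bottle3 in the frame of chiller_well between -0.075 and 0.075 m and y of bottle3 in the frame of chiller_well between -0.065 and 0.065 m and z of bottle3 in the frame of chiller_well between -0.01 and 0.012 m and x of tumbler0 in the frame of mat_center between -0.14 and 0.14 m and y of tumbler0 in the frame of mat_center between -0.065 and 0.065 m and z of tumbler0 in the frame of mat_center between -0.01 and 0.012 m and x of tumbler1 in the frame of mat_center between -0.14 and 0.14 m and y of tumbler1 in the frame of mat_center between -0.065 and 0.065 m and z of tumbler1 in the frame of mat_center between -0.01 and 0.012 m and x of tumbler2 in the frame of mat_center between -0.14 and 0.14 m and y of tumbler2 in the frame of mat_center between -0.065 and 0.065 m and z of tumbler2 in the frame of mat_center between -0.01 and 0.012 m), for 0.2 s.
2. the dial is at position 7 (value of joint dial between 3.50519 and 3.82519 rad), for 0.3 s.
At the end, for the whole second after the job is handed in: Every bottle present stands on the floor of the chiller's well and every tumbler present stands mouth up on the mat, its centre 2 cm or more inside the edges (tilt under 0.2 rad, base within 12 mm of the floor or counter); the dial is at position 7 (3.665 rad, within 0.16); all is at rest (all of step 1 and all of step 2 and linear speed of each of bottle0, bottle1, bottle2, bottle3, tumbler0, tumbler1, tumbler2 below 0.03 m/s and velocity of joint dial between -0.05 and 0.05 rad/s); the robot touches nothing.
It fails at once if the water bottle is moved more than 4 cm or tipped (distance of water_bottle from where it was at the start of the episode above 0.04 m or angle between water_bottle's own z axis and vertical above 0.4 rad).
It fails at once if the straw pot is moved more than 4 cm or tipped (distance of straw_pot from where it was at the start of the episode above 0.04 m or angle between straw_pot's own z axis and vertical above 0.4 rad).
Of bottle0, bottle1, bottle2, bottle3, tumbler0, tumbler1, tumbler2 only 5 to 7 are there at a start; the rules pass over those that are not, and their reading is None.
At some moment in a run one of tumbler0, tumbler1, tumbler2 may be knocked a few centimetres aside while the robot is not near it.
Once in a run the grip may slacken for a moment while it holds something.
It also fails if it takes over 210 s, if anything falls off the work surface, if the arm or the gripper's body presses on something with over 40 N, if the wrist force passes 120 N, or if a joint passes its speed limit or range.

ROBOT

A 6-joint arm with a two-finger parallel gripper is mounted at the origin on the work surface. World frame = base frame: x ahead of the robot, y to its left, z up, the work surface at z = 0. Lengths are in m, angles in rad, forces in N, time in s.
With the tool pointing down it reaches from about 0.325 to 0.9 m from the base axis. Payload 6.1 kg.
Tool frame: the origin (TCP) lies on the centre line of the jaws, within the pads' length; the fingertips stand 8 mm ahead of it and the grasp point (between the pads) lies 11 mm behind it; z points along the fingers, y is the line along which they close (so a half turn about z gives the same grasp; the last joint's range is limited). The gripper opens to 87 mm and grips with 3 to 60 N. Pads are 19 mm wide; open, the fingers measure 117 mm over their backs; the gripper's body (75 mm by 190 mm) begins 51 mm behind the grasp point.
Start: joints at [1.002, 0.22, 1.526, -0, 1.395, -0.126], TCP at [0.268, 0.565, 0.231] pointing down, gripper open.
Joint ranges: [-2.98, 2.98], [-0.91, 2.08], [0.09, 2.57], [-1.24, 4.39], [0.2, 2.65], [-2.68, 2.68]. Speed limits (rad/s): [2.57, 2.57, 3.01, 3.14, 3.14, 3.14].

INTERFACE

Orientations are given as a unit quaternion [x, y, z, w].
In Python, from cell import get_state, grab_frame, close_job gives the robot as it stands.
- The arm moves only by the tool arm_command, never from a script. Its argument "commands" is a list of rows, each a list of 2 entries, a list of its own where there are three numbers: the shift along the tool's x, y, z in m, then the turn, a rotation vector about the tool's x, y, z in rad. In form: [[[dx, dy, dz], [wx, wy, wz]], ...]. A call has 1 to 20 rows; each row shifts and turns the commanded pose from where the row before left it, along the tool's axes as they then stand; what a row does not reach is not made up. A row lasts 1/12 s, in which the tool goes at most 41.7 mm and 7.16 degrees, less where a joint would pass 70% of its speed; a pose out of reach is approached as far as the arm can. A call with a gripper value outside its range is refused whole. "gripper" is the opening in per cent of the stroke, from 0 (shut) to 100 (fully open), set as the call begins (left out, the last holds). The fingers move at their own pace and stop on an object; "grip_force" is the grip in N (left out, the last holds). Time passes only in rows, so rows that do not move let the fingers close. It gives the time, the measured TCP pose, the force, the opening and the grip force at its end, in the units of the state.
- get_state(): the state, without advancing time (a new reading comes with each control period).
- grab_frame(name): name is "scene" or "top" or "wrist"; returns a dict with "color" (400x640x3 uint8, red, green, blue), "range_z" (400x640 float32, m along the optical axis (not along the pixel's ray), 0 where there is no reading), "K" (3x3 intrinsics, pixels), "R" (3x3) and "t" (3): a world point X has camera coordinates R X + t. Camera axes: x right, y down, z forward; pixel columns grow to the right and rows downward; lengths in m; the calibration is good to about 2 mm. A picture is of the moment at which its call begins.
- close_job(): hands the job in; it is judged then, once.
The state is a dict: "time_s": time; "joint_pos": joint angles; "joint_vel": joint speeds; "tau": joint torques, N m; "tcp_pos": TCP position; "eef_rot": TCP orientation; "ft_force": force on the tool from outside, world axes, zero at the start; "ft_torque": the same for the moment, N m; "finger_gap": opening from 0.0 (shut) to 1.0 (fully open); "finger_force": force on a finger pad.
Only numpy, scipy, OpenCV 4.12 (cv2) and the standard library are available. Lean on these libraries where they do the work, as an engineer would, in place of code of your own. Each camera call takes 0.05 s, during which the arm holds its last target. There are 200 camera calls.

## Working session

There is one attempt and no reset: what is moved stays moved. The work goes in short steps, Python scripts to look and compute and a tool call to move; the robot and the scene stay as the last step left them, time stands still between calls to the robot, and variables do not carry over. Pictures are saved under pics/ and viewed, at most 14 in all, crops included, and the job is handed in when it is done.

Besides the shell and the picture viewer there is one more tool, called after "Request:" as name(argument=value, ...), one argument or row to a line, values as JSON. arm_command: Moves the arm, as the interface text tells. Its arguments: {"type":"object","properties":{"commands":{"type":"array"},"gripper":{"type":"number"},"grip_force":{"type":"number"}},"required":["commands"]}

```bash
mkdir -p pics; ls; python3 - <<'E'
from cell import *
import cv2,numpy as np
print(get_state())
for n in ("scene","top"):
    f=grab_frame(n); np.savez(f"pics/{n}0.npz",**f); cv2.imwrite(f"pics/{n}0.png",f["color"][:,:,::-1])
    print(n,f["K"].tolist(),f["R"].round(3).tolist(),f["t"].round(3).tolist())
E
```

```text
pics
{'time_s': 0.0, 'joint_pos': array([ 1.00191066e+00,  2.21194293e-01,  1.52762004e+00, -1.63442244e-05,
        1.39467373e+00, -1.26097106e-01]), 'joint_vel': array([ 0.00116605, -0.000424  ,  0.00119969, -0.00203333,  0.00049011,
        0.00027552]), 'tau': array([-4.47780067e-04, -4.94615149e+01, -3.87365842e+01,  6.98933378e-02,
        5.73852437e-02, -1.46707112e-04]), 'tcp_pos': array([0.26746909, 0.56421281, 0.22945222]), 'eef_rot': array([ 2.19588581e-01,  9.75592106e-01, -8.93799302e-04, -3.15167865e-04]), 'ft_force': array([ 0.26148239, -1.06896689,  0.29289709]), 'ft_torque': array([ 1.85283074e-02, -4.88800203e-02,  6.65365872e-05]), 'finger_force': 0.0, 'finger_gap': 1.0050543116552135}
scene [[510.81543774797, 0.0, 311.11336104875033], [0.0, 510.81543774797, 195.52150147676662], [0.0, 0.0, 1.0]] [[0.743, 0.669, 0.007], [0.583, -0.643, -0.497], [-0.328, 0.373, -0.868]] [-0.416, -0.275, 1.76]
top [[387.08171324427343, 0.0, 317.26223957881024], [0.0, 387.08171324427343, 194.9890645132494], [0.0, 0.0, 1.0]] [[0.008, -1.0, -0.009], [-0.983, -0.006, -0.181], [0.181, 0.01, -0.983]] [-0.005, 0.576, 1.177]
```

View pics/scene0.png

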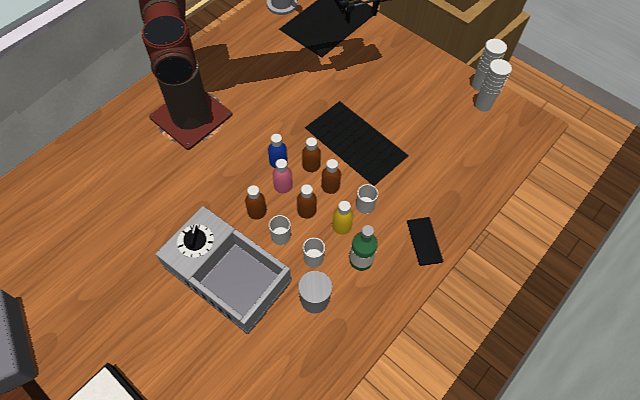

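View pics/top0.png

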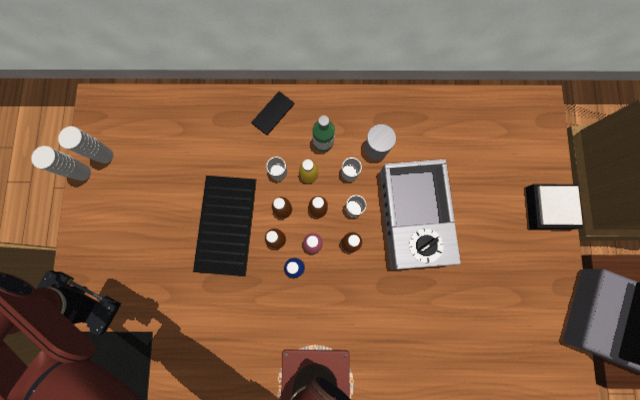

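The scene shows four brown bottles at (256,201), (307,200), (312,155) and (331,176). In the top view they are at (352,241), (318,206), (275,238) and (282,207). Look-alikes in the top view are blue (294,268), pink (312,243) and yellow (308,170), all to be left alone. The tumblers are at (277,168), (351,170) and (356,207) in the top view; the stacks at (75,150) are not mine. The chiller is on the right, centred at (420,215), with its dial at (427,245). The mat is on the left at (225,226). The black phone at (273,112) and the second black mat at bottom left are distractors.

```bash
cat > h.py <<'E'
import numpy as np,cv2
from cell import *
def ray(f,uv,z):
    uv=np.atleast_2d(np.asarray(uv,float)); K,R,t=f["K"],f["R"],f["t"]
    d=(np.c_[uv,np.ones(len(uv))]@np.linalg.inv(K).T)@R; c=-R.T@t
    return c+d*((z-c[2])/d[:,2])[:,None]
def cloud(f):
    z=f["range_z"]; v,u=np.indices(z.shape); K=f["K"]
    p=np.stack([(u-K[0,2])*z/K[0,0],(v-K[1,2])*z/K[1,1],z],-1)
    return (p-f["t"])@f["R"]
def blobs(m,lo=20,hi=1e9):
    n,l,s,c=cv2.connectedComponentsWithStats(m.astype(np.uint8))
    return [(i,s[i],c[i],l==i) for i in range(1,n) if lo<=s[i][4]<=hi]
E
python3 - <<'E'
from h import *
f=dict(np.load("pics/top0.npz")); P=cloud(f); X,Y,Z=P[...,0],P[...,1],P[...,2]
hsv=cv2.cvtColor(f["color"],cv2.COLOR_RGB2HSV)
area=(X>.25)&(X<.95)&(abs(Y)<.5)
print("caps"); 
for i,s,c,m in blobs(area&(abs(Z-.13)<.008),8,400):
    p=P[m]; ring=cv2.dilate(m.astype(np.uint8),np.ones((9,9)))>0; r=ring&(Z<.115)&(Z>.03)
    print(c.round(1),s[4],p.mean(0).round(3),ray(f,c,.13).round(3)[0][:2],"ring rgb",np.median(f["color"][r],0))
print("rims")
for i,s,c,m in blobs(cv2.dilate((area&(Z>.05)&(Z<.095)&(hsv[...,1]<60)).astype(np.uint8),np.ones((3,3))),30,2000):
    p=P[m&(Z>.07)&(Z<.09)]
    if len(p)>5: print(c.round(1),s[4],len(p),p.mean(0).round(3),p.min(0).round(3),p.max(0).round(3))
print("tall"); 
for i,s,c,m in blobs(area&(Z>.1),20): print(c.round(1),s[4],P[m].mean(0).round(3),P[m].min(0).round(3),P[m].max(0).round(3))
# mat
m=(hsv[...,2]<60)&area&(Z<.02)
for i,s,c,mm in blobs(m,500):
    cn=max(cv2.findContours(mm.astype(np.uint8),0,2)[0],key=cv2.contourArea)
    b=cv2.boxPoints(cv2.minAreaRect(cn)); w=ray(f,b,0.001)
    print("dark",c.round(1),s[4],w.mean(0).round(3),w.round(3)[:,:2].tolist())
# chiller: top surfaces z=.11
m=area&(abs(Z-.11)<.008)&(Y<-.15)
for i,s,c,mm in blobs(cv2.morphologyEx(m.astype(np.uint8),cv2.MORPH_CLOSE,np.ones((5,5))),300):
    q=P[mm&m][:,:2].astype(np.float32); r=cv2.minAreaRect(q); print("chill",r,cv2.boxPoints(r).round(3).tolist())
cv2.imwrite("pics/crop1.png",cv2.resize(f["color"][140:290,250:470,::-1],None,fx=3.6,fy=3.6,interpolation=cv2.INTER_CUBIC))
E
```

```text
caps
[323.3 132. ] 151 [ 0.757 -0.019  0.131] [ 0.758 -0.019] ring rgb [76. 79. 70.]
[307.7 164. ] 99 [0.656 0.027 0.129] [0.656 0.027] ring rgb [141.  113.5  37. ]
[278.9 202.5] 101 [0.538 0.111 0.129] [0.538 0.111] ring rgb [82. 43. 19.]
[318.  201.7] 100 [ 0.541 -0.004  0.129] [ 0.541 -0.004] ring rgb [82. 44. 19.]
[272.  235.9] 106 [0.439 0.129 0.129] [0.439 0.129] ring rgb [83. 44. 19.]
[312.3 240.7] 105 [0.426 0.011 0.129] [0.426 0.011] ring rgb [137.  72.  81.]
[353.7 239.7] 106 [ 0.43  -0.109  0.13 ] [ 0.43  -0.109] ring rgb [79. 43. 19.]
[426.8 244.4] 204 [ 0.418 -0.322  0.125] [ 0.418 -0.321] ring rgb [239. 237. 234.]
[292.4 266.9] 108 [0.351 0.068 0.13 ] [0.351 0.068] ring rgb [23. 43. 94.]
rims
[322.6 142.3] 168 40 [ 0.742 -0.018  0.082] [ 0.735 -0.051  0.07 ] [0.758 0.013 0.09 ]
[375.  150.2] 174 37 [ 0.716 -0.188  0.08 ] [ 0.707 -0.228  0.07 ] [ 0.741 -0.158  0.09 ]
[275.9 166.4] 271 90 [0.665 0.13  0.077] [0.634 0.1   0.07 ] [0.697 0.162 0.083]
[351.3 167.1] 281 86 [ 0.665 -0.11   0.078] [ 0.634 -0.139  0.07 ] [ 0.694 -0.079  0.084]
[430.5 183.8] 679 190 [ 0.608 -0.359
[... 1648 characters left out ...]
79, 0.176]]
dark [224.6 225.8] 4899 [0.486 0.303 0.001] [[0.334, 0.395], [0.656, 0.38], [0.637, 0.206], [0.318, 0.229]]
chill ((0.7492511868476868, -0.19886644184589386), (0.08823082596063614, 0.08768781274557114), 1.363651156425476) [[0.7039999961853027, -0.15600000321865082], [0.7059999704360962, -0.24400000274181366], [0.7940000295639038, -0.24199999868869781], [0.7919999957084656, -0.15399999916553497]]
chill ((0.5160905122756958, -0.31467166543006897), (0.3206785023212433, 0.19093097746372223), 5.044675827026367) [[0.3479999899864197, -0.23399999737739563], [0.36500000953674316, -0.42399999499320984], [0.6840000152587891, -0.3959999978542328], [0.6669999957084656, -0.20499999821186066]]
```

View pics/crop1.png

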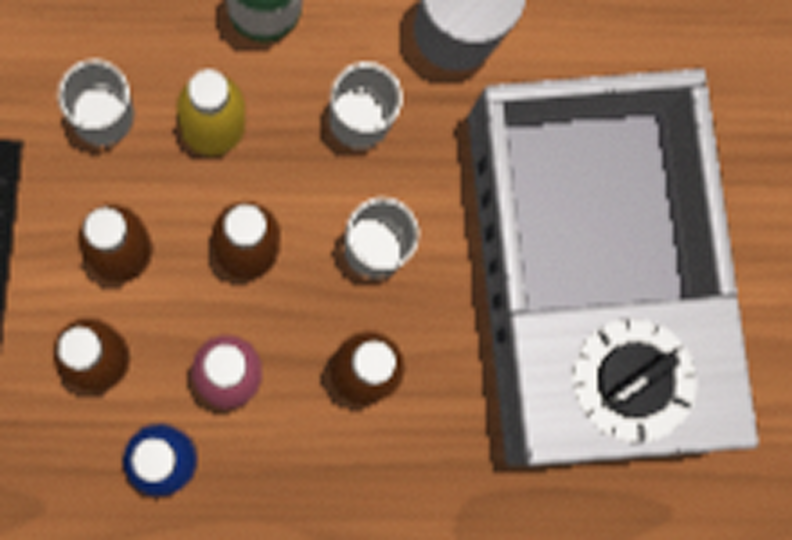

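The crop shows the four brown bottles (white caps) and three mouth-up tumblers, separate from the blue, pink and yellow look-alikes. The dial pointer (white line, lower left) is about 60° clockwise from the long tick, so position 2. All sizes, heights and reaches check out.

Plan: align the tool with the world (tool x = −X, y = +Y, z = −Z), then take the bottle at (.430, −.109) first.

Request:
arm_command(
  commands=[
    [[0,0,-0.02],[0,0,-0.1105]],
    [[0,0,-0.02],[0,0,-0.1105]],
    [[0,0,-0.02],[0,0,-0.1105]],
    [[0,0,-0.01],[0,0,-0.1105]],
    [[0,0,0],[0,0,0]],
  ],
  gripper=70,
  grip_force=40,
)

```text
time_s: 0.52
tcp_pos: [0.2684, 0.5657, 0.3036]
eef_rot: [-0.002, 1.0, 0.002, 0.001]
ft_force: [-0.1, 0.4, 0.2]
finger_gap: 0.735
finger_force: 0.0
```

Request:
arm_command(
  commands=[
    [[-0.009,-0.0374,0],[0,0,0]],
    [[-0.009,-0.0374,0],[0,0,0]],
    [[-0.009,-0.0374,0],[0,0,0]],
    [[-0.009,-0.0374,0],[0,0,0]],
    [[-0.009,-0.0374,0],[0,0,0]],
    [[-0.009,-0.0374,0],[0,0,0]],
    [[-0.009,-0.0374,0],[0,0,0]],
    [[-0.009,-0.0374,0],[0,0,0]],
    [[-0.009,-0.0374,0],[0,0,0]],
    [[-0.009,-0.0374,0],[0,0,0]],
    [[-0.009,-0.0374,0],[0,0,0]],
    [[-0.009,-0.0374,0],[0,0,0]],
    [[-0.009,-0.0374,0],[0,0,0]],
    [[-0.009,-0.0374,0],[0,0,0]],
    [[-0.009,-0.0374,0],[0,0,0]],
    [[-0.009,-0.0374,0],[0,0,0]],
    [[-0.009,-0.0374,0],[0,0,0]],
    [[-0.009,-0.0374,0],[0,0,0]],
    [[0,0,0],[0,0,0]],
    [[0,0,0],[0,0,0]],
  ],
)

```text
time_s: 2.18
tcp_pos: [0.4286, -0.11, 0.2989]
eef_rot: [0.004, 1.0, 0.001, -0.001]
ft_force: [0.1, 0.7, -0.5]
finger_gap: 0.698
finger_force: 0.0
```

Request:
arm_command(
  commands=[
    [[0,0,0.03],[0,0,0]],
    [[0,0,0.03],[0,0,0]],
    [[0,0,0.03],[0,0,0]],
    [[0,0,0.03],[0,0,0]],
    [[0,0,0.03],[0,0,0]],
    [[0,0,0.02],[0,0,0]],
    [[0,0,0.013],[0,0,0]],
    [[0,0,0.01],[0,0,0]],
    [[0,0,0],[0,0,0]],
    [[0,0,0],[0,0,0]],
  ],
)

```text
time_s: 3.02
tcp_pos: [0.429, -0.1077, 0.1074]
eef_rot: [0.0, 1.0, 0.0, -0.0]
ft_force: [0.7, -0.9, 0.2]
finger_gap: 0.697
finger_force: 0.0
```

Request:
arm_command(
  commands=[
    [[0,0,0],[0,0,0]],
    [[0,0,0],[0,0,0]],
    [[0,0,0],[0,0,0]],
    [[0,0,0],[0,0,0]],
    [[0,0,0],[0,0,0]],
    [[0,0,0],[0,0,0]],
    [[0,0,0],[0,0,0]],
    [[0,0,0],[0,0,0]],
  ],
  gripper=20,
)

```text
time_s: 3.68
tcp_pos: [0.4296, -0.109, 0.108]
eef_rot: [0.0, 1.0, -0.0, 0.0]
ft_force: [-0.2, -1.4, 3.2]
finger_gap: 0.384
finger_force: 40.0
```

Request:
arm_command(
  commands=[
    [[0,0,-0.01],[0,0,0]],
    [[0,0,-0.03],[0,0,0]],
    [[0,0,-0.03],[0,0,0]],
    [[0,0,-0.03],[0,0,0]],
    [[0,0,-0.03],[0,0,0]],
    [[0,0,-0.03],[0,0,0]],
    [[0,0,0],[0,0,0]],
    [[-0.019,-0.0237,0],[0,0,0]],
    [[-0.019,-0.0237,0],[0,0,0]],
    [[-0.019,-0.0237,0],[0,0,0]],
    [[-0.019,-0.0237,0],[0,0,0]],
    [[-0.019,-0.0237,0],[0,0,0]],
    [[-0.019,-0.0237,0],[0,0,0]],
    [[-0.019,-0.0237,0],[0,0,0]],
    [[-0.019,-0.0237,0],[0,0,0]],
    [[-0.019,-0.0237,0],[0,0,0]],
    [[-0.019,-0.0237,0],[0,0,0]],
    [[0,0,0],[0,0,0]],
    [[0,0,0],[0,0,0]],
    [[0,0,0],[0,0,0]],
  ],
)

```text
time_s: 5.35
tcp_pos: [0.6182, -0.3449, 0.2655]
eef_rot: [0.0, 1.0, 0.001, -0.002]
ft_force: [-0.1, -0.2, -3.2]
finger_gap: 0.382
finger_force: 40.0
```

```bash
cat > look.py <<'E'
import sys; from h import *
def look(show=None):
    s=get_state(); print("tcp",s["tcp_pos"].round(4),"gap",round(s["finger_gap"],3),"F",round(float(s["finger_force"]),1),"t",s["time_s"])
    f=grab_frame("top"); P=cloud(f); X,Y,Z=P[...,0],P[...,1],P[...,2]; sat=cv2.cvtColor(f["color"],cv2.COLOR_RGB2HSV)[...,1]
    area=(X>.25)&(X<.8)&(abs(Y)<.5)
    for zt in (.13,.16):
        for i,st,c,m in blobs(area&(abs(Z-zt)<.008)&(sat<60),40,150): print("cap",zt,ray(f,c,zt)[0][:2].round(3),st[4])
    for i,st,c,m in blobs(cv2.dilate((area&(Z>.06)&(Z<.095)&(sat<60)&(Y>-.2)).astype(np.uint8),np.ones((3,3))),120,400):
        p=P[m&(Z>.07)&(Z<.09)]; print("rim",((p.min(0)+p.max(0))/2).round(3),(np.ptp(p,0)).round(3),st[4])
    if show: cv2.imwrite(show,f["color"][:,:,::-1])
    return f
look(sys.argv[1] if len(sys.argv)>1 else None)
E
python3 look.py
```

```text
tcp [ 0.6182 -0.3449  0.2655] gap 0.382 F 40.0 t 5.35
cap 0.13 [0.655 0.028] 90
cap 0.13 [ 0.541 -0.004] 97
cap 0.13 [0.537 0.112] 96
cap 0.13 [0.439 0.13 ] 101
cap 0.13 [0.426 0.012] 102
cap 0.13 [0.35  0.068] 106
rim [ 0.749 -0.02   0.08 ] [0.028 0.067 0.02 ] 147
rim [0.666 0.13  0.077] [0.061 0.06  0.014] 245
rim [ 0.664 -0.109  0.077] [0.061 0.06  0.013] 250
rim [ 0.544 -0.122  0.078] [0.062 0.062 0.013] 237
```

Request:
arm_command(
  commands=[
    [[0,0,0.03],[0,0,0]],
    [[0,0,0.03],[0,0,0]],
    [[0,0,0.03],[0,0,0]],
    [[0,0,0.02],[0,0,0]],
    [[0,0,0.01],[0,0,0]],
    [[0,0,0.006],[0,0,0]],
    [[0,0,0],[0,0,0]],
    [[0,0,0],[0,0,0]],
  ],
)

```text
time_s: 6.07
tcp_pos: [0.6198, -0.3459, 0.1435]
eef_rot: [0.0, 1.0, -0.001, 0.001]
ft_force: [0.4, 0.1, -3.0]
finger_gap: 0.379
finger_force: 40.0
```

Request:
arm_command(
  commands=[
    [[0,0,0],[0,0,0]],
    [[0,0,0],[0,0,0]],
    [[0,0,0],[0,0,0]],
    [[0,0,0],[0,0,0]],
    [[0,0,-0.015],[0,0,0]],
    [[0,0,-0.025],[0,0,0]],
    [[0,0,-0.03],[0,0,0]],
    [[0,0,-0.03],[0,0,0]],
    [[0,0,-0.03],[0,0,0]],
    [[0,0,0],[0,0,0]],
  ],
  gripper=70,
)

```text
time_s: 6.9
tcp_pos: [0.6218, -0.3477, 0.2825]
eef_rot: [0.0, 1.0, -0.004, 0.006]
ft_force: [0.5, -0.1, 2.3]
finger_gap: 0.701
finger_force: 0.0
```

Request:
arm_command(
  commands=[
    [[0.0079,0.0342,0],[0,0,0]],
    [[0.0079,0.0342,0],[0,0,0]],
    [[0.0079,0.0342,0],[0,0,0]],
    [[0.0079,0.0342,0],[0,0,0]],
    [[0.0079,0.0342,0],[0,0,0]],
    [[0.0079,0.0342,0],[0,0,0]],
    [[0.0079,0.0342,0],[0,0,0]],
    [[0.0079,0.0342,0],[0,0,0]],
    [[0.0079,0.0342,0],[0,0,0]],
    [[0.0079,0.0342,0],[0,0,0]],
    [[0,0,0],[0,0,0]],
    [[0,0,0],[0,0,0]],
    [[0,0,0.03],[0,0,0]],
    [[0,0,0.03],[0,0,0]],
    [[0,0,0.03],[0,0,0]],
    [[0,0,0.01],[0,0,0]],
    [[0,0,0],[0,0,0]],
  ],
)

```text
time_s: 8.32
tcp_pos: [0.5384, -0.0045, 0.1687]
eef_rot: [0.001, 1.0, 0.0, -0.003]
ft_force: [-0.9, 0.0, 0.7]
finger_gap: 0.699
finger_force: 0.0
```

```bash
python3 look.py pics/top1.png
```

```text
tcp [ 0.5384 -0.0045  0.1687] gap 0.699 F 0.0 t 8.3167
cap 0.16 [ 0.62  -0.346] 107
rim [ 0.749 -0.02   0.08 ] [0.028 0.067 0.019] 142
rim [0.665 0.132 0.078] [0.063 0.057 0.014] 214
rim [ 0.664 -0.118  0.077] [0.06  0.042 0.015] 162
rim [ 0.544 -0.126  0.078] [0.063 0.052 0.014] 168
```

View pics/top1.png

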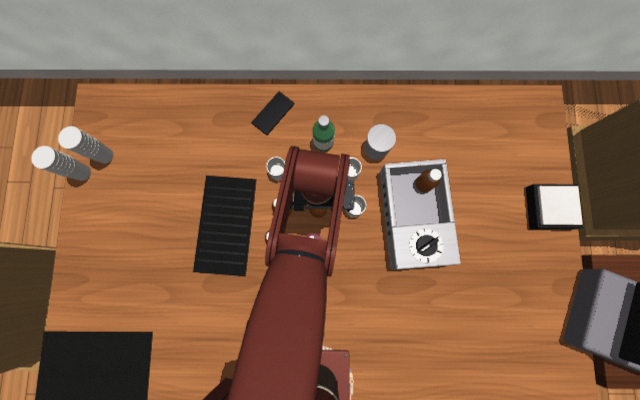

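The first bottle stands in the far right of the well, with its cap at pixel (433,173), height 0.16 and (.620, −.346) as planned. The arm is over bottle two.

Request:
arm_command(
  commands=[
    [[0,0,0.025],[0,0,0]],
    [[0,0,0.02],[0,0,0]],
    [[0,0,0.012],[0,0,0]],
    [[0,0,0.007],[0,0,0]],
    [[0,0,0],[0,0,0]],
    [[0,0,0],[0,0,0]],
  ],
)

```text
time_s: 8.87
tcp_pos: [0.5412, -0.004, 0.1088]
eef_rot: [0.0, 1.0, -0.0, 0.001]
ft_force: [0.2, 0.7, -0.0]
finger_gap: 0.698
finger_force: 0.0
```

Request:
arm_command(
  commands=[
    [[0,0,0],[0,0,0]],
    [[0,0,0],[0,0,0]],
    [[0,0,0],[0,0,0]],
    [[0,0,0],[0,0,0]],
    [[0,0,0],[0,0,0]],
    [[0,0,0],[0,0,0]],
    [[0,0,0],[0,0,0]],
    [[0,0,0],[0,0,0]],
  ],
  gripper=20,
)

```text
time_s: 9.53
tcp_pos: [0.5406, -0.0039, 0.1079]
eef_rot: [0.0, 1.0, -0.0, 0.0]
ft_force: [-0.9, -1.6, 2.2]
finger_gap: 0.382
finger_force: 40.0
```

Request:
arm_command(
  commands=[
    [[0,0,-0.01],[0,0,0]],
    [[0,0,-0.03],[0,0,0]],
    [[0,0,-0.03],[0,0,0]],
    [[0,0,-0.03],[0,0,0]],
    [[0,0,-0.03],[0,0,0]],
    [[0,0,-0.03],[0,0,0]],
    [[0,0,0],[0,0,0]],
    [[-0.0079,-0.0291,0],[0,0,0]],
    [[-0.0079,-0.0291,0],[0,0,0]],
    [[-0.0079,-0.0291,0],[0,0,0]],
    [[-0.0079,-0.0291,0],[0,0,0]],
    [[-0.0079,-0.0291,0],[0,0,0]],
    [[-0.0079,-0.0291,0],[0,0,0]],
    [[-0.0079,-0.0291,0],[0,0,0]],
    [[-0.0079,-0.0291,0],[0,0,0]],
    [[-0.0079,-0.0291,0],[0,0,0]],
    [[0,0,0],[0,0,0]],
    [[0,0,0],[0,0,0]],
    [[0,0,0],[0,0,0]],
  ],
)

```text
time_s: 11.12
tcp_pos: [0.6105, -0.2651, 0.2658]
eef_rot: [0.001, 1.0, 0.001, -0.001]
ft_force: [0.0, 0.7, -3.0]
finger_gap: 0.381
finger_force: 40.0
```

Request:
arm_command(
  commands=[
    [[0,0,0.03],[0,0,0]],
    [[0,0,0.03],[0,0,0]],
    [[0,0,0.03],[0,0,0]],
    [[0,0,0.02],[0,0,0]],
    [[0,0,0.01],[0,0,0]],
    [[0,0,0.006],[0,0,0]],
    [[0,0,0.003],[0,0,0]],
    [[0,0,0],[0,0,0]],
    [[0,0,0],[0,0,0]],
  ],
)

```text
time_s: 11.87
tcp_pos: [0.6122, -0.2659, 0.1404]
eef_rot: [0.0, 1.0, -0.001, 0.001]
ft_force: [0.2, 0.3, -3.5]
finger_gap: 0.381
finger_force: 40.0
```

Request:
arm_command(
  commands=[
    [[0,0,0.001],[0,0,0]],
    [[0,0,0],[0,0,0]],
    [[0,0,0],[0,0,0]],
    [[0,0,0],[0,0,0]],
    [[0,0,-0.015],[0,0,0]],
    [[0,0,-0.025],[0,0,0]],
    [[0,0,-0.03],[0,0,0]],
    [[0,0,-0.03],[0,0,0]],
    [[0,0,-0.03],[0,0,0]],
    [[0,0,0],[0,0,0]],
  ],
  gripper=70,
)

```text
time_s: 12.7
tcp_pos: [0.6142, -0.2674, 0.2768]
eef_rot: [0.0, 1.0, -0.003, 0.006]
ft_force: [1.8, -0.7, 1.7]
finger_gap: 0.699
finger_force: 0.0
```

Request:
arm_command(
  commands=[
    [[0.0068,0.0343,0],[0,0,0]],
    [[0.0068,0.0343,0],[0,0,0]],
    [[0.0068,0.0343,0],[0,0,0]],
    [[0.0068,0.0343,0],[0,0,0]],
    [[0.0068,0.0343,0],[0,0,0]],
    [[0.0068,0.0343,0],[0,0,0]],
    [[0.0068,0.0343,0],[0,0,0]],
    [[0.0068,0.0343,0],[0,0,0]],
    [[0.0068,0.0343,0],[0,0,0]],
    [[0.0068,0.0343,0],[0,0,0]],
    [[0.0068,0.0343,0],[0,0,0]],
    [[0,0,0],[0,0,0]],
    [[0,0,0],[0,0,0]],
  ],
)

```text
time_s: 13.78
tcp_pos: [0.5365, 0.1134, 0.2681]
eef_rot: [-0.001, 1.0, -0.0, 0.001]
ft_force: [-0.6, -0.4, -0.3]
finger_gap: 0.698
finger_force: 0.0
```

```bash
python3 look.py
```

```text
tcp [0.5365 0.1134 0.2681] gap 0.698 F 0.0 t 13.7833
cap 0.13 [0.655 0.028] 89
cap 0.13 [0.439 0.137] 48
cap 0.13 [ 0.429 -0.312] 118
cap 0.13 [0.426 0.012] 101
cap 0.13 [ 0.403 -0.331] 74
cap 0.13 [0.35  0.067] 100
cap 0.16 [ 0.62  -0.346] 108
cap 0.16 [ 0.613 -0.265] 106
rim [ 0.747 -0.019  0.08 ] [0.024 0.064 0.02 ] 148
rim [ 0.664 -0.109  0.078] [0.061 0.06  0.015] 247
rim [ 0.544 -0.122  0.078] [0.062 0.062 0.014] 239
```

Request:
arm_command(
  commands=[
    [[0,0,0.03],[0,0,0]],
    [[0,0,0.03],[0,0,0]],
    [[0,0,0.03],[0,0,0]],
    [[0,0,0.03],[0,0,0]],
    [[0,0,0.02],[0,0,0]],
    [[0,0,0.013],[0,0,0]],
    [[0,0,0.008],[0,0,0]],
    [[0,0,0],[0,0,0]],
    [[0,0,0],[0,0,0]],
  ],
)

```text
time_s: 14.58
tcp_pos: [0.5375, 0.1112, 0.1073]
eef_rot: [0.001, 1.0, -0.0, 0.0]
ft_force: [0.2, 0.5, 0.4]
finger_gap: 0.701
finger_force: 0.0
```

Request:
arm_command(
  commands=[
    [[0,0,0],[0,0,0]],
    [[0,0,0],[0,0,0]],
    [[0,0,0],[0,0,0]],
    [[0,0,0],[0,0,0]],
    [[0,0,0],[0,0,0]],
    [[0,0,0],[0,0,0]],
    [[0,0,0],[0,0,0]],
    [[0,0,0],[0,0,0]],
  ],
  gripper=20,
)

```text
time_s: 15.25
tcp_pos: [0.5371, 0.1117, 0.107]
eef_rot: [0.0, 1.0, -0.0, 0.0]
ft_force: [-1.0, -0.8, 3.5]
finger_gap: 0.376
finger_force: 40.0
```

Request:
arm_command(
  commands=[
    [[0,0,-0.013],[0,0,0]],
    [[0,0,-0.03],[0,0,0]],
    [[0,0,-0.035],[0,0,0]],
    [[0,0,-0.035],[0,0,0]],
    [[0,0,-0.035],[0,0,0]],
    [[0,0,-0.02],[0,0,0]],
    [[0.0005,-0.0333,0],[0,0,0]],
    [[0.0005,-0.0333,0],[0,0,0]],
    [[0.0005,-0.0333,0],[0,0,0]],
    [[0.0005,-0.0333,0],[0,0,0]],
    [[0.0005,-0.0333,0],[0,0,0]],
    [[0.0005,-0.0333,0],[0,0,0]],
    [[0.0005,-0.0333,0],[0,0,0]],
    [[0.0005,-0.0333,0],[0,0,0]],
    [[0.0005,-0.0333,0],[0,0,0]],
    [[0.0005,-0.0333,0],[0,0,0]],
    [[0.0005,-0.0333,0],[0,0,0]],
    [[0.0005,-0.0333,0],[0,0,0]],
    [[0.0005,-0.0333,0],[0,0,0]],
    [[0.0005,-0.0333,0],[0,0,0]],
  ],
)

```text
time_s: 16.92
tcp_pos: [0.5287, -0.3557, 0.2745]
eef_rot: [0.0, 1.0, 0.0, -0.0]
ft_force: [0.2, 0.1, -1.9]
finger_gap: 0.378
finger_force: 40.0
```

Request:
arm_command(
  commands=[
    [[0,0,0],[0,0,0]],
    [[0,0,0],[0,0,0]],
    [[0,0,0],[0,0,0]],
  ],
)

```text
time_s: 17.17
tcp_pos: [0.529, -0.354, 0.2741]
eef_rot: [0.001, 1.0, 0.001, -0.0]
ft_force: [-0.4, 0.2, -2.5]
finger_gap: 0.381
finger_force: 40.0
```

Request:
arm_command(
  commands=[
    [[0,0,0.03],[0,0,0]],
    [[0,0,0.03],[0,0,0]],
    [[0,0,0.03],[0,0,0]],
    [[0,0,0.025],[0,0,0]],
    [[0,0,0.012],[0,0,0]],
    [[0,0,0.006],[0,0,0]],
    [[0,0,0.004],[0,0,0]],
    [[0,0,0],[0,0,0]],
    [[0,0,0],[0,0,0]],
  ],
)

```text
time_s: 17.92
tcp_pos: [0.5304, -0.355, 0.1395]
eef_rot: [0.0, 1.0, -0.001, 0.001]
ft_force: [-0.4, 0.7, -1.4]
finger_gap: 0.378
finger_force: 40.0
```

Request:
arm_command(
  commands=[
    [[0,0,0],[0,0,0]],
    [[0,0,0],[0,0,0]],
    [[0,0,0],[0,0,0]],
    [[0,0,0],[0,0,0]],
    [[0,0,-0.015],[0,0,0]],
    [[0,0,-0.025],[0,0,0]],
    [[0,0,-0.03],[0,0,0]],
    [[0,0,-0.03],[0,0,0]],
    [[0,0,-0.03],[0,0,0]],
    [[0,0,0],[0,0,0]],
  ],
  gripper=70,
)

```text
time_s: 18.75
tcp_pos: [0.5319, -0.3567, 0.2764]
eef_rot: [0.0, 1.0, -0.004, 0.005]
ft_force: [1.1, -0.2, 1.6]
finger_gap: 0.699
finger_force: 0.0
```

Request:
arm_command(
  commands=[
    [[0.0065,0.0346,0],[0,0,0]],
    [[0.0065,0.0346,0],[0,0,0]],
    [[0.0065,0.0346,0],[0,0,0]],
    [[0.0065,0.0346,0],[0,0,0]],
    [[0.0065,0.0346,0],[0,0,0]],
    [[0.0065,0.0346,0],[0,0,0]],
    [[0.0065,0.0346,0],[0,0,0]],
    [[0.0065,0.0346,0],[0,0,0]],
    [[0.0065,0.0346,0],[0,0,0]],
    [[0.0065,0.0346,0],[0,0,0]],
    [[0.0065,0.0346,0],[0,0,0]],
    [[0.0065,0.0346,0],[0,0,0]],
    [[0.0065,0.0346,0],[0,0,0]],
    [[0.0065,0.0346,0],[0,0,0]],
    [[0,0,0],[0,0,0]],
    [[0,0,0],[0,0,0]],
    [[0,0,0],[0,0,0]],
  ],
)

```text
time_s: 20.17
tcp_pos: [0.4389, 0.1297, 0.2678]
eef_rot: [-0.0, 1.0, -0.0, 0.0]
ft_force: [-0.3, -0.4, -0.2]
finger_gap: 0.699
finger_force: 0.0
```

```bash
python3 look.py
```

```text
tcp [0.4389 0.1297 0.2678] gap 0.699 F 0.0 t 20.1667
cap 0.13 [0.655 0.028] 88
cap 0.13 [0.426 0.012] 101
cap 0.13 [0.35  0.067] 107
cap 0.16 [ 0.621 -0.346] 108
cap 0.16 [ 0.613 -0.265] 109
cap 0.16 [ 0.531 -0.354] 111
rim [ 0.748 -0.02   0.08 ] [0.026 0.067 0.02 ] 148
rim [0.665 0.13  0.077] [0.061 0.06  0.013] 244
rim [ 0.664 -0.109  0.077] [0.06  0.06  0.014] 248
rim [ 0.545 -0.122  0.077] [0.061 0.061 0.015] 241
```

Request:
arm_command(
  commands=[
    [[0,0,0.03],[0,0,0]],
    [[0,0,0.03],[0,0,0]],
    [[0,0,0.03],[0,0,0]],
    [[0,0,0.03],[0,0,0]],
    [[0,0,0.02],[0,0,0]],
    [[0,0,0.012],[0,0,0]],
    [[0,0,0.008],[0,0,0]],
    [[0,0,0],[0,0,0]],
    [[0,0,0],[0,0,0]],
  ],
)

```text
time_s: 20.97
tcp_pos: [0.4392, 0.1291, 0.1078]
eef_rot: [0.001, 1.0, -0.0, 0.0]
ft_force: [0.6, 0.3, -0.4]
finger_gap: 0.7
finger_force: 0.0
```

Request:
arm_command(
  commands=[
    [[0,0,0],[0,0,0]],
    [[0,0,0],[0,0,0]],
    [[0,0,0],[0,0,0]],
    [[0,0,0],[0,0,0]],
    [[0,0,0],[0,0,0]],
    [[0,0,0],[0,0,0]],
    [[0,0,0],[0,0,0]],
    [[0,0,0],[0,0,0]],
  ],
  gripper=20,
)

```text
time_s: 21.63
tcp_pos: [0.4391, 0.13, 0.1079]
eef_rot: [0.0, 1.0, -0.0, 0.0]
ft_force: [-0.4, -0.8, 2.7]
finger_gap: 0.383
finger_force: 40.0
```

Request:
arm_command(
  commands=[
    [[0,0,-0.013],[0,0,0]],
    [[0,0,-0.03],[0,0,0]],
    [[0,0,-0.035],[0,0,0]],
    [[0,0,-0.035],[0,0,0]],
    [[0,0,-0.035],[0,0,0]],
    [[0,0,-0.02],[0,0,0]],
    [[-0.0069,-0.0337,0],[0,0,0]],
    [[-0.0069,-0.0337,0],[0,0,0]],
    [[-0.0069,-0.0337,0],[0,0,0]],
    [[-0.0069,-0.0337,0],[0,0,0]],
    [[-0.0069,-0.0337,0],[0,0,0]],
    [[-0.0069,-0.0337,0],[0,0,0]],
    [[-0.0069,-0.0337,0],[0,0,0]],
    [[-0.0069,-0.0337,0],[0,0,0]],
    [[-0.0069,-0.0337,0],[0,0,0]],
    [[-0.0069,-0.0337,0],[0,0,0]],
    [[-0.0069,-0.0337,0],[0,0,0]],
    [[-0.0069,-0.0337,0],[0,0,0]],
    [[0,0,0],[0,0,0]],
    [[0,0,0],[0,0,0]],
  ],
)

```text
time_s: 23.3
tcp_pos: [0.5204, -0.2757, 0.2734]
eef_rot: [0.002, 1.0, 0.001, -0.001]
ft_force: [-0.8, 0.3, -3.6]
finger_gap: 0.381
finger_force: 40.0
```

Request:
arm_command(
  commands=[
    [[0,0,0],[0,0,0]],
  ],
)

```text
time_s: 23.38
tcp_pos: [0.5206, -0.2738, 0.274]
eef_rot: [0.001, 1.0, 0.001, -0.001]
ft_force: [0.4, 1.1, -3.7]
finger_gap: 0.378
finger_force: 40.0
```

Request:
arm_command(
  commands=[
    [[0,0,0.03],[0,0,0]],
    [[0,0,0.03],[0,0,0]],
    [[0,0,0.03],[0,0,0]],
    [[0,0,0.025],[0,0,0]],
    [[0,0,0.012],[0,0,0]],
    [[0,0,0.006],[0,0,0]],
    [[0,0,0.004],[0,0,0]],
    [[0,0,0],[0,0,0]],
    [[0,0,0],[0,0,0]],
  ],
)

```text
time_s: 24.13
tcp_pos: [0.5223, -0.2749, 0.1404]
eef_rot: [0.0, 1.0, -0.001, 0.001]
ft_force: [0.6, 0.8, -3.1]
finger_gap: 0.384
finger_force: 40.0
```

Request:
arm_command(
  commands=[
    [[0,0,0],[0,0,0]],
    [[0,0,0],[0,0,0]],
    [[0,0,0],[0,0,0]],
    [[0,0,0],[0,0,0]],
    [[0,0,-0.015],[0,0,0]],
    [[0,0,-0.025],[0,0,0]],
    [[0,0,-0.03],[0,0,0]],
    [[0,0,-0.03],[0,0,0]],
    [[0,0,-0.03],[0,0,0]],
    [[0,0,0],[0,0,0]],
  ],
  gripper=70,
)

```text
time_s: 24.97
tcp_pos: [0.524, -0.2765, 0.2771]
eef_rot: [0.0, 1.0, -0.004, 0.005]
ft_force: [0.9, -0.6, 0.4]
finger_gap: 0.696
finger_force: 0.0
```

Request:
arm_command(
  commands=[
    [[0,0,0],[0,0,0.1208]],
    [[0,0,0],[0,0,0.1208]],
    [[0,0,0],[0,0,0.1208]],
    [[0,0,0],[0,0,0.1208]],
    [[0,0,0],[0,0,0.1208]],
    [[0,0,0],[0,0,0.1208]],
    [[0,0,0],[0,0,0.1208]],
    [[0,0,0],[0,0,0.1208]],
    [[0,0,0],[0,0,0.1208]],
    [[0,0,0],[0,0,0.1208]],
    [[0,0,0],[0,0,0.1208]],
    [[0,0,0],[0,0,0.1208]],
    [[0,0,0],[0,0,0.1208]],
    [[0,0,0],[0,0,0]],
  ],
  gripper=100,
)

```text
time_s: 26.13
tcp_pos: [0.5214, -0.2746, 0.2689]
eef_rot: [0.709, 0.705, 0.0, 0.0]
ft_force: [0.4, 0.8, -1.1]
finger_gap: 0.998
finger_force: 0.0
```

```bash
python3 look.py
```

```text
tcp [ 0.5214 -0.2746  0.2689] gap 0.998 F 0.0 t 26.1333
cap 0.13 [0.655 0.028] 87
cap 0.13 [0.426 0.012] 101
cap 0.13 [0.35  0.067] 107
cap 0.16 [ 0.613 -0.265] 102
rim [ 0.747 -0.019  0.08 ] [0.026 0.064 0.02 ] 149
rim [0.666 0.13  0.078] [0.061 0.06  0.015] 243
rim [ 0.664 -0.109  0.078] [0.061 0.06  0.014] 248
rim [ 0.544 -0.122  0.077] [0.062 0.061 0.013] 237
```

Request:
arm_command(
  commands=[
    [[0.0304,0.0046,0],[0,0,0]],
    [[0.0304,0.0046,0],[0,0,0]],
    [[0.0304,0.0046,0],[0,0,0]],
    [[0.0304,0.0046,0],[0,0,0]],
    [[0.0304,0.0046,0],[0,0,0]],
    [[0,0,0],[0,0,0]],
    [[0,0,0.03],[0,0,0]],
    [[0,0,0.03],[0,0,0]],
    [[0,0,0.03],[0,0,0]],
    [[0,0,0],[0,0,0]],
    [[0,0,0],[0,0,0]],
  ],
)

```text
time_s: 27.1
tcp_pos: [0.543, -0.1224, 0.1772]
eef_rot: [0.707, 0.708, -0.001, -0.002]
ft_force: [0.6, -0.8, 1.1]
finger_gap: 0.998
finger_force: 0.0
```

Request:
arm_command(
  commands=[
    [[0,0,0.03],[0,0,0]],
    [[0,0,0.03],[0,0,0]],
    [[0,0,0.025],[0,0,0]],
    [[0,0,0.02],[0,0,0]],
    [[0,0,0.012],[0,0,0]],
    [[0,0,0.005],[0,0,0]],
    [[0,0,0],[0,0,0]],
    [[0,0,0],[0,0,0]],
  ],
)

```text
time_s: 27.77
tcp_pos: [0.5457, -0.1231, 0.0584]
eef_rot: [0.707, 0.707, 0.001, 0.001]
ft_force: [0.3, -0.6, 0.3]
finger_gap: 1.001
finger_force: 0.0
```

Request:
arm_command(
  commands=[
    [[0,0,0],[0,0,0]],
    [[0,0,0],[0,0,0]],
    [[0,0,0],[0,0,0]],
    [[0,0,0],[0,0,0]],
    [[0,0,0],[0,0,0]],
    [[0,0,0],[0,0,0]],
    [[0,0,0],[0,0,0]],
    [[0,0,0],[0,0,0]],
  ],
  gripper=50,
  grip_force=30,
)

```text
time_s: 28.43
tcp_pos: [0.5445, -0.1225, 0.0569]
eef_rot: [0.707, 0.707, 0.0, 0.0]
ft_force: [-1.0, 0.7, 2.8]
finger_gap: 0.677
finger_force: 29.9
```

Request:
arm_command(
  commands=[
    [[0,0,-0.01],[0,0,0]],
    [[0,0,-0.03],[0,0,0]],
    [[0,0,-0.03],[0,0,0]],
    [[0,0,-0.035],[0,0,0]],
    [[0,0,-0.035],[0,0,0]],
    [[0,0,-0.02],[0,0,0]],
    [[0.0332,-0.0122,0],[0,0,0]],
    [[0.0332,-0.0122,0],[0,0,0]],
    [[0.0332,-0.0122,0],[0,0,0]],
    [[0.0332,-0.0122,0],[0,0,0]],
    [[0.0332,-0.0122,0],[0,0,0]],
    [[0.0332,-0.0122,0],[0,0,0]],
    [[0.0332,-0.0122,0],[0,0,0]],
    [[0.0332,-0.0122,0],[0,0,0]],
    [[0.0332,-0.0122,0],[0,0,0]],
    [[0.0332,-0.0122,0],[0,0,0]],
    [[0.0332,-0.0122,0],[0,0,0]],
    [[0.0332,-0.0122,0],[0,0,0]],
    [[0.0332,-0.0122,0],[0,0,0]],
    [[0,0,0],[0,0,0]],
  ],
)

```text
time_s: 30.1
tcp_pos: [0.3831, 0.3139, 0.2169]
eef_rot: [0.705, 0.709, 0.001, -0.001]
ft_force: [-0.4, 0.2, -1.3]
finger_gap: 0.681
finger_force: 30.2
```

Request:
arm_command(
  commands=[
    [[0,0,0],[0,0,0]],
    [[0,0,0],[0,0,0]],
  ],
)

```text
time_s: 30.27
tcp_pos: [0.3856, 0.3088, 0.2165]
eef_rot: [0.707, 0.707, -0.0, 0.0]
ft_force: [0.6, -0.1, -1.3]
finger_gap: 0.685
finger_force: 30.1
```

Request:
arm_command(
  commands=[
    [[0,0,0.03],[0,0,0]],
    [[0,0,0.03],[0,0,0]],
    [[0,0,0.03],[0,0,0]],
    [[0,0,0.03],[0,0,0]],
    [[0,0,0.02],[0,0,0]],
    [[0,0,0.01],[0,0,0]],
    [[0,0,0.005],[0,0,0]],
    [[0,0,0.003],[0,0,0]],
    [[0,0,0],[0,0,0]],
    [[0,0,0],[0,0,0]],
  ],
)

```text
time_s: 31.1
tcp_pos: [0.3871, 0.3096, 0.0599]
eef_rot: [0.707, 0.707, 0.001, 0.0]
ft_force: [1.1, 1.2, -1.2]
finger_gap: 0.684
finger_force: 30.1
```

Request:
arm_command(
  commands=[
    [[0,0,0],[0,0,0]],
    [[0,0,0],[0,0,0]],
    [[0,0,0],[0,0,0]],
    [[0,0,0],[0,0,0]],
    [[0,0,-0.015],[0,0,0]],
    [[0,0,-0.025],[0,0,0]],
    [[0,0,-0.03],[0,0,0]],
    [[0,0,-0.03],[0,0,0]],
    [[0,0,-0.03],[0,0,0]],
    [[0,0,-0.03],[0,0,0]],
    [[0,0,0],[0,0,0]],
  ],
  gripper=100,
)

```text
time_s: 32.02
tcp_pos: [0.389, 0.3111, 0.2259]
eef_rot: [0.707, 0.707, 0.006, 0.002]
ft_force: [1.0, 1.0, 1.0]
finger_gap: 1.0
finger_force: 0.0
```

```bash
python3 look.py
```

```text
tcp [0.389  0.3111 0.2259] gap 1.0 F 0.0 t 32.0167
cap 0.13 [0.655 0.028] 89
cap 0.13 [0.426 0.012] 101
cap 0.13 [0.35  0.067] 107
cap 0.16 [ 0.62  -0.346] 108
cap 0.16 [ 0.613 -0.266] 108
cap 0.16 [ 0.531 -0.354] 111
cap 0.16 [ 0.523 -0.274] 111
rim [ 0.747 -0.019  0.08 ] [0.024 0.064 0.019] 146
rim [0.665 0.131 0.077] [0.061 0.061 0.013] 241
rim [ 0.664 -0.109  0.077] [0.061 0.06  0.013] 252
rim [0.387 0.31  0.077] [0.06  0.063 0.014] 288
```

Request:
arm_command(
  commands=[
    [[-0.0199,0.031,0],[0,0,0]],
    [[-0.0199,0.031,0],[0,0,0]],
    [[-0.0199,0.031,0],[0,0,0]],
    [[-0.0199,0.031,0],[0,0,0]],
    [[-0.0199,0.031,0],[0,0,0]],
    [[-0.0199,0.031,0],[0,0,0]],
    [[-0.0199,0.031,0],[0,0,0]],
    [[-0.0199,0.031,0],[0,0,0]],
    [[-0.0199,0.031,0],[0,0,0]],
    [[0,0,0],[0,0,0]],
    [[0,0,0.03],[0,0,0]],
    [[0,0,0.03],[0,0,0]],
    [[0,0,0],[0,0,0]],
    [[0,0,0],[0,0,0]],
  ],
)

```text
time_s: 33.23
tcp_pos: [0.6621, 0.13, 0.155]
eef_rot: [0.707, 0.707, -0.003, -0.002]
ft_force: [-0.4, 0.3, 1.0]
finger_gap: 0.999
finger_force: 0.0
```

```bash
python3 - <<'E'
from h import *
s=get_state(); print(s["tcp_pos"],s["joint_pos"].round(2))
f=grab_frame("scene"); P=cloud(f); sat=cv2.cvtColor(f["color"],cv2.COLOR_RGB2HSV)[...,1]
Z=P[...,2]; m=(Z>.055)&(Z<.09)&(sat<60)&(P[...,0]>.58)&(P[...,0]<.76)&(P[...,1]>.06)&(P[...,1]<.25)
p=P[m]; print(m.sum(), p.min(0).round(3),p.max(0).round(3))
cv2.imwrite("pics/s2.png",cv2.resize(f["color"][130:290,220:460,::-1],None,fx=3,fy=3))
E
```

```text
[0.66209903 0.12999036 0.15504203] [0.08 0.4  1.45 0.   1.3  0.08]
201 [0.637 0.098 0.055] [0.7   0.161 0.088]
```

View pics/s2.png

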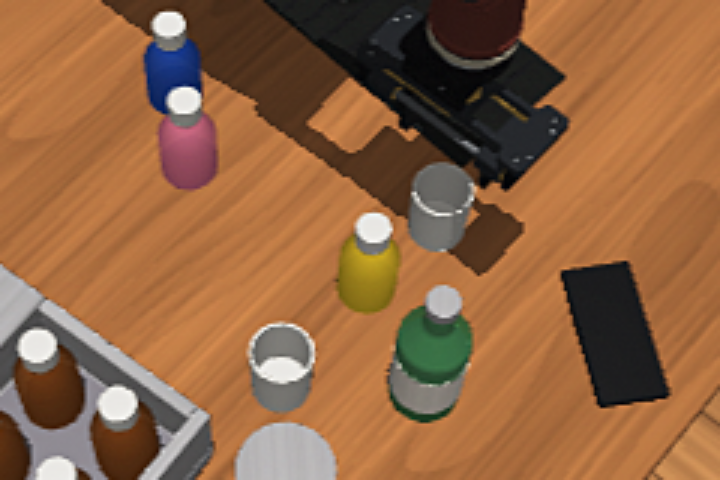

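The tumbler at crop pixel (440,205) stands upright under the gripper, clear of the yellow bottle at (370,260). The bottles stand upright in the well at lower left.

Request:
arm_command(
  commands=[
    [[0,0,0.03],[0,0,0]],
    [[0,0,0.03],[0,0,0]],
    [[0,0,0.02],[0,0,0]],
    [[0,0,0.015],[0,0,0]],
    [[0,0,0.006],[0,0,0]],
    [[0,0,0],[0,0,0]],
    [[0,0,0],[0,0,0]],
  ],
)

```text
time_s: 33.87
tcp_pos: [0.666, 0.1302, 0.0594]
eef_rot: [0.707, 0.707, 0.001, 0.001]
ft_force: [1.2, 1.1, 1.4]
finger_gap: 1.001
finger_force: 0.0
```

Request:
arm_command(
  commands=[
    [[0,0,0],[0,0,0]],
    [[0,0,0],[0,0,0]],
    [[0,0,0],[0,0,0]],
    [[0,0,0],[0,0,0]],
    [[0,0,0],[0,0,0]],
    [[0,0,0],[0,0,0]],
    [[0,0,0],[0,0,0]],
    [[0,0,0],[0,0,0]],
  ],
  gripper=50,
)

```text
time_s: 34.53
tcp_pos: [0.6653, 0.1299, 0.0582]
eef_rot: [0.707, 0.707, 0.0, 0.0]
ft_force: [0.7, -0.5, 3.8]
finger_gap: 0.704
finger_force: 29.9
```

Request:
arm_command(
  commands=[
    [[0,0,-0.01],[0,0,0]],
    [[0,0,-0.03],[0,0,0]],
    [[0,0,-0.03],[0,0,0]],
    [[0,0,-0.03],[0,0,0]],
    [[0.0278,-0.0132,0],[0,0,0]],
    [[0.0278,-0.0132,0],[0,0,0]],
    [[0.0278,-0.0132,0],[0,0,0]],
    [[0.0278,-0.0132,0],[0,0,0]],
    [[0.0278,-0.0132,0],[0,0,0]],
    [[0.0278,-0.0132,0],[0,0,0]],
    [[0,0,0],[0,0,0]],
    [[0,0,0],[0,0,0]],
    [[0,0,0.03],[0,0,0]],
    [[0,0,0.03],[0,0,0]],
    [[0,0,0.02],[0,0,0]],
    [[0,0,0],[0,0,0]],
  ],
)

```text
time_s: 35.87
tcp_pos: [0.582, 0.2939, 0.0715]
eef_rot: [0.708, 0.707, -0.005, -0.002]
ft_force: [-0.7, -0.9, -3.0]
finger_gap: 0.704
finger_force: 30.0
```

Request:
arm_command(
  commands=[
    [[0,0,0.01],[0,0,0]],
    [[0,0,0.005],[0,0,0]],
    [[0,0,0.002],[0,0,0]],
    [[0,0,0],[0,0,0]],
    [[0,0,0],[0,0,0]],
    [[0,0,0],[0,0,0]],
  ],
)

```text
time_s: 36.37
tcp_pos: [0.5864, 0.2971, 0.0618]
eef_rot: [0.707, 0.707, 0.001, 0.0]
ft_force: [0.5, -0.2, -1.9]
finger_gap: 0.708
finger_force: 30.0
```

Request:
arm_command(
  commands=[
    [[0,0,0],[0,0,0]],
    [[0,0,0],[0,0,0]],
    [[0,0,0],[0,0,0]],
    [[0,0,0],[0,0,0]],
    [[0,0,-0.015],[0,0,0]],
    [[0,0,-0.025],[0,0,0]],
    [[0,0,-0.03],[0,0,0]],
    [[0,0,-0.03],[0,0,0]],
    [[0,0,-0.03],[0,0,0]],
    [[0,0,-0.03],[0,0,0]],
    [[0,0,0],[0,0,0]],
  ],
  gripper=100,
)

```text
time_s: 37.28
tcp_pos: [0.5893, 0.2982, 0.2307]
eef_rot: [0.707, 0.707, 0.006, 0.003]
ft_force: [0.3, 0.9, 1.8]
finger_gap: 1.002
finger_force: 0.0
```

```bash
python3 look.py
```

```text
tcp [0.5893 0.2982 0.2307] gap 1.002 F 0.0 t 37.2833
cap 0.13 [0.655 0.028] 87
cap 0.13 [0.426 0.012] 101
cap 0.13 [0.35  0.067] 106
cap 0.16 [ 0.621 -0.346] 106
cap 0.16 [ 0.613 -0.266] 106
cap 0.16 [ 0.532 -0.354] 111
cap 0.16 [ 0.523 -0.274] 109
rim [ 0.749 -0.02   0.08 ] [0.028 0.067 0.018] 146
rim [ 0.664 -0.109  0.077] [0.061 0.06  0.013] 249
rim [0.587 0.297 0.078] [0.061 0.061 0.016] 268
```

Request:
arm_command(
  commands=[
    [[-0.0338,0.0065,0],[0,0,0]],
    [[-0.0338,0.0065,0],[0,0,0]],
    [[-0.0338,0.0065,0],[0,0,0]],
    [[-0.0338,0.0065,0],[0,0,0]],
    [[-0.0338,0.0065,0],[0,0,0]],
    [[-0.0338,0.0065,0],[0,0,0]],
    [[-0.0338,0.0065,0],[0,0,0]],
    [[-0.0338,0.0065,0],[0,0,0]],
    [[-0.0338,0.0065,0],[0,0,0]],
    [[-0.0338,0.0065,0],[0,0,0]],
    [[-0.0338,0.0065,0],[0,0,0]],
    [[-0.0338,0.0065,0],[0,0,0]],
    [[0,0,0],[0,0,0]],
    [[0,0,0],[0,0,0]],
    [[0,0,0],[0,0,0]],
  ],
)

```text
time_s: 38.58
tcp_pos: [0.663, -0.1085, 0.22]
eef_rot: [0.707, 0.707, -0.0, -0.001]
ft_force: [-0.3, 0.3, -0.5]
finger_gap: 1.004
finger_force: 0.0
```

```bash
python3 - <<'E'
from h import *
s=get_state(); print(s["tcp_pos"],s["joint_pos"].round(2))
f=grab_frame("scene"); P=cloud(f); sat=cv2.cvtColor(f["color"],cv2.COLOR_RGB2HSV)[...,1]
Z=P[...,2]; m=(Z>.055)&(Z<.09)&(sat<60)&(P[...,0]>.58)&(P[...,0]<.72)&(P[...,1]>-.18)&(P[...,1]<-.05)
p=P[m]; print(m.sum(), p.min(0).round(3),p.max(0).round(3))
E
python3 look.py
```

```text
[ 0.66297256 -0.1084833   0.21996293] [-0.28  0.34  1.4   0.    1.4  -0.28]
193 [ 0.635 -0.142  0.055] [ 0.698 -0.078  0.085]
tcp [ 0.6631 -0.1078  0.2201] gap 1.001 F 0.0 t 38.6333
cap 0.13 [0.655 0.028] 87
cap 0.16 [ 0.621 -0.346] 108
cap 0.16 [ 0.613 -0.266] 105
cap 0.16 [ 0.531 -0.354] 112
cap 0.16 [ 0.523 -0.274] 108
rim [0.586 0.297 0.077] [0.06  0.06  0.014] 269
rim [0.387 0.309 0.077] [0.06  0.061 0.013] 280
```

Descend 0.163 and grip.

Request:
arm_command(
  commands=[
    [[0,0,0.03],[0,0,0]],
    [[0,0,0.03],[0,0,0]],
    [[0,0,0.03],[0,0,0]],
    [[0,0,0.03],[0,0,0]],
    [[0,0,0.022],[0,0,0]],
    [[0,0,0.014],[0,0,0]],
    [[0,0,0.006],[0,0,0]],
    [[0,0,0],[0,0,0]],
    [[0,0,0],[0,0,0]],
  ],
)

```text
time_s: 39.43
tcp_pos: [0.6644, -0.1085, 0.0598]
eef_rot: [0.707, 0.707, 0.0, 0.001]
ft_force: [1.0, -0.3, 1.0]
finger_gap: 1.0
finger_force: 0.0
```

Request:
arm_command(
  commands=[
    [[0,0,0],[0,0,0]],
    [[0,0,0],[0,0,0]],
    [[0,0,0],[0,0,0]],
    [[0,0,0],[0,0,0]],
    [[0,0,0],[0,0,0]],
    [[0,0,0],[0,0,0]],
    [[0,0,0],[0,0,0]],
    [[0,0,0],[0,0,0]],
  ],
  gripper=50,
)

```text
time_s: 40.1
tcp_pos: [0.664, -0.109, 0.0592]
eef_rot: [0.707, 0.707, 0.0, 0.001]
ft_force: [0.6, 0.7, 3.7]
finger_gap: 0.702
finger_force: 29.9
```

Request:
arm_command(
  commands=[
    [[0,0,-0.01],[0,0,0]],
    [[0,0,-0.03],[0,0,0]],
    [[0,0,-0.03],[0,0,0]],
    [[0,0,-0.035],[0,0,0]],
    [[0,0,-0.035],[0,0,0]],
    [[0,0,-0.02],[0,0,0]],
    [[0.0317,-0.0137,0],[0,0,0]],
    [[0.0317,-0.0137,0],[0,0,0]],
    [[0.0317,-0.0137,0],[0,0,0]],
    [[0.0317,-0.0137,0],[0,0,0]],
    [[0.0317,-0.0137,0],[0,0,0]],
    [[0.0317,-0.0137,0],[0,0,0]],
    [[0.0317,-0.0137,0],[0,0,0]],
    [[0.0317,-0.0137,0],[0,0,0]],
    [[0.0317,-0.0137,0],[0,0,0]],
    [[0.0317,-0.0137,0],[0,0,0]],
    [[0.0317,-0.0137,0],[0,0,0]],
    [[0.0317,-0.0137,0],[0,0,0]],
    [[0.0317,-0.0137,0],[0,0,0]],
    [[0,0,0],[0,0,0]],
  ],
)

```text
time_s: 41.77
tcp_pos: [0.4822, 0.3082, 0.2185]
eef_rot: [0.706, 0.709, 0.0, -0.002]
ft_force: [0.2, -0.1, -1.8]
finger_gap: 0.707
finger_force: 30.0
```

Request:
arm_command(
  commands=[
    [[0,0,0],[0,0,0]],
    [[0,0,0],[0,0,0]],
  ],
)

```text
time_s: 41.93
tcp_pos: [0.4853, 0.303, 0.2184]
eef_rot: [0.707, 0.707, -0.001, 0.0]
ft_force: [0.8, -0.5, -1.2]
finger_gap: 0.704
finger_force: 30.0
```

```bash
python3 - <<'E'
from h import *
f=grab_frame("scene"); cv2.imwrite("pics/s3.png",cv2.resize(f["color"][60:320,150:450,::-1],None,fx=2.2,fy=2.2))
E
```

```text
(no output)
```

View pics/s3.png

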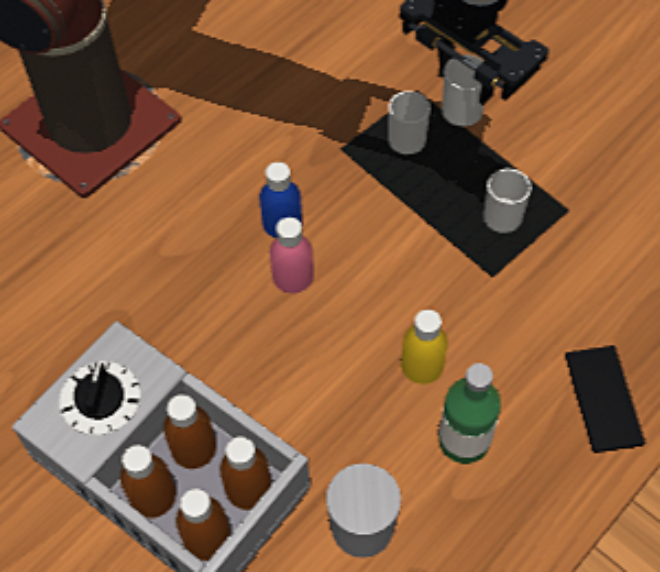

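Two tumblers stand on the mat at crop (408,122) and (507,200). The third is held upright at (462,95), and four bottles stand in the well. Now I lower the third.

Request:
arm_command(
  commands=[
    [[0,0,0.03],[0,0,0]],
    [[0,0,0.03],[0,0,0]],
    [[0,0,0.03],[0,0,0]],
    [[0,0,0.03],[0,0,0]],
    [[0,0,0.02],[0,0,0]],
    [[0,0,0.01],[0,0,0]],
    [[0,0,0.005],[0,0,0]],
    [[0,0,0.003],[0,0,0]],
    [[0,0,0],[0,0,0]],
    [[0,0,0],[0,0,0]],
  ],
)

```text
time_s: 42.82
tcp_pos: [0.4869, 0.3036, 0.0621]
eef_rot: [0.707, 0.707, 0.001, 0.0]
ft_force: [0.4, -0.3, -0.7]
finger_gap: 0.7
finger_force: 30.0
```

Request:
arm_command(
  commands=[
    [[0,0,0],[0,0,0]],
    [[0,0,0],[0,0,0]],
    [[0,0,0],[0,0,0]],
    [[0,0,0],[0,0,0]],
    [[0,0,-0.015],[0,0,0]],
    [[0,0,-0.025],[0,0,0]],
    [[0,0,-0.03],[0,0,0]],
    [[0,0,-0.03],[0,0,0]],
    [[0,0,-0.03],[0,0,0]],
    [[0,0,-0.03],[0,0,0]],
    [[0,0,0],[0,0,0]],
  ],
  gripper=83,
)

```text
time_s: 43.73
tcp_pos: [0.4889, 0.305, 0.2286]
eef_rot: [0.707, 0.707, 0.006, 0.002]
ft_force: [0.7, 0.8, 0.7]
finger_gap: 0.83
finger_force: 0.0
```

```bash
cat > dial.py <<'E'
from h import *
def dial(f,tag):
    K,R,t=f["K"],f["R"],f["t"]
    # orthorectify plane z=.151 (bar top) and z=.110 (deck) at 0.25 mm/px, up=+X, right=-Y
    c0=np.array([.42,-.322]); out=[]
    for z in (.151,.1105):
        dst=np.array([[0,0],[480,0],[480,480],[0,480]],np.float32)
        W=np.array([[c0[0]+.06,c0[1]+.06,z],[c0[0]+.06,c0[1]-.06,z],[c0[0]-.06,c0[1]-.06,z],[c0[0]-.06,c0[1]+.06,z]])
        c=W@R.T+t; uv=(c/c[:,2:])@K.T
        H=cv2.getPerspectiveTransform(uv[:,:2].astype(np.float32),dst)
        out.append(cv2.warpPerspective(f["color"],H,(480,480),flags=cv2.INTER_CUBIC))
    cv2.imwrite(f"pics/{tag}.png",np.hstack([out[0],out[1]])[:, :, ::-1][::1,:960] if False else cv2.resize(np.hstack(out)[:,:,::-1],(800,400)))
    P=cloud(f); Z=P[...,2]; m=(Z>.135)&(Z<.165)&(np.hypot(P[...,0]-.42,P[...,1]+.322)<.045)
    q=P[m][:,:2].astype(np.float32); r=cv2.minAreaRect(q); mu=q.mean(0); w,v=np.linalg.eigh(np.cov(q.T))
    print(len(q),"mean",mu.round(4),"rect",r,"axis deg",np.degrees(np.arctan2(v[1,1],v[0,1]))%180)
if __name__=="__main__":
    import sys; dial(grab_frame("top"),sys.argv[1])
E
python3 look.py; python3 dial.py d0
```

```text
tcp [0.4889 0.305  0.2286] gap 0.83 F 0.0 t 43.7333
cap 0.13 [0.655 0.028] 89
cap 0.13 [0.426 0.012] 102
cap 0.13 [0.35  0.068] 106
cap 0.16 [ 0.62  -0.346] 110
cap 0.16 [ 0.613 -0.265] 105
cap 0.16 [ 0.531 -0.354] 111
cap 0.16 [ 0.523 -0.274] 108
rim [ 0.749 -0.02   0.08 ] [0.028 0.067 0.02 ] 149
rim [0.586 0.297 0.077] [0.061 0.061 0.014] 272
rim [0.486 0.304 0.077] [0.059 0.062 0.014] 269
rim [0.387 0.305 0.077] [0.06  0.051 0.014] 185
109 mean [ 0.4178 -0.3214] rect ((0.4178101122379303, -0.3223482370376587), (0.013474048115313053, 0.05969266965985298), 34.68014144897461) axis deg 125.01111231190194
```

View pics/d0.png

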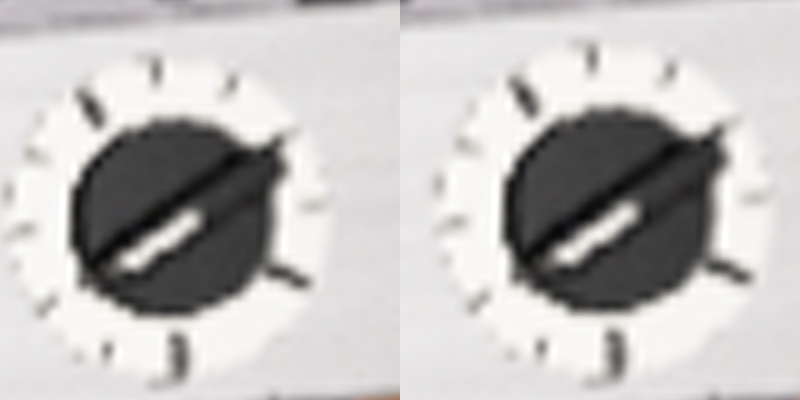

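The bar centre is (.4178, −.3220), its axis is 125°, and the white line lies lower left toward the second short tick after the long tick at (180,355). That is position 2, so I need +150° clockwise. All seven items are in place.

Request:
arm_command(
  commands=[
    [[-0.0347,-0.0038,0],[0,0,0]],
    [[-0.0347,-0.0038,0],[0,0,0]],
    [[-0.0347,-0.0038,0],[0,0,0]],
    [[-0.0347,-0.0038,0],[0,0,0]],
    [[-0.0347,-0.0038,0],[0,0,0]],
    [[-0.0347,-0.0038,0],[0,0,0]],
    [[-0.0347,-0.0038,0],[0,0,0]],
    [[-0.0347,-0.0038,0],[0,0,0]],
    [[-0.0347,-0.0038,0],[0,0,0]],
    [[-0.0347,-0.0038,0],[0,0,0]],
    [[-0.0347,-0.0038,0],[0,0,0]],
    [[-0.0347,-0.0038,0],[0,0,0]],
    [[-0.0347,-0.0038,0],[0,0,0]],
    [[-0.0347,-0.0038,0],[0,0,0]],
    [[-0.0347,-0.0038,0],[0,0,0]],
    [[-0.0347,-0.0038,0],[0,0,0]],
    [[-0.0347,-0.0038,0],[0,0,0]],
    [[-0.0347,-0.0038,0],[0,0,0]],
    [[0,0,0],[0,0,0]],
    [[0,0,0],[0,0,0]],
  ],
  gripper=60,
)

```text
time_s: 45.5
tcp_pos: [0.4156, -0.3219, 0.2184]
eef_rot: [0.708, 0.706, 0.0, -0.002]
ft_force: [0.4, -0.3, -1.3]
finger_gap: 0.606
finger_force: 0.0
```

Request:
arm_command(
  commands=[
    [[0,0,0],[0,0,-0.1021]],
    [[0,0,0],[0,0,-0.1021]],
    [[0,0,0],[0,0,-0.1021]],
    [[0,0,0],[0,0,-0.1021]],
    [[0,0,0],[0,0,-0.1021]],
    [[0,0,0],[0,0,-0.1021]],
    [[0,0,0],[0,0,0]],
    [[0,0,0],[0,0,0]],
    [[0,0,0],[0,0,0]],
    [[0,0,0],[0,0,0]],
  ],
)

```text
time_s: 46.33
tcp_pos: [0.4169, -0.3207, 0.2202]
eef_rot: [0.462, 0.887, 0.0, -0.0]
ft_force: [-0.3, -0.5, -0.7]
finger_gap: 0.596
finger_force: 0.0
```

```bash
python3 -c "
from h import *
s=get_state(); print(s['tcp_pos'],s['joint_pos'].round(3),s['eef_rot'].round(4), s['joint_pos'][0]-s['joint_pos'][5]); q=s['eef_rot']
from scipy.spatial.transform import Rotation as R
M=R.from_quat(q).as_matrix(); print(M.round(4), np.degrees(np.arctan2(M[1,1],M[0,1])))"
```

```text
[ 0.41693427 -0.32065579  0.22022765] [-0.806 -0.009  1.794  0.     1.357 -1.416] [ 4.618e-01  8.870e-01  1.000e-04 -3.000e-04] 0.6107915150626176
[[-5.735e-01  8.192e-01 -3.000e-04]
 [ 8.192e-01  5.735e-01  5.000e-04]
 [ 6.000e-04  0.000e+00 -1.000e+00]] 34.9945835207673
```

Request:
arm_command(
  commands=[
    [[-0.001,0,0.02],[0,0,0]],
    [[0,0,0.02],[0,0,0]],
    [[0,0,0.02],[0,0,0]],
    [[0,0,0.013],[0,0,0]],
    [[0,0,0.007],[0,0,0]],
    [[0,0,0.003],[0,0,0]],
    [[0,0,0],[0,0,0]],
    [[0,0,0],[0,0,0]],
  ],
)

```text
time_s: 47.0
tcp_pos: [0.4179, -0.3224, 0.1384]
eef_rot: [0.461, 0.887, -0.0, 0.001]
ft_force: [0.2, -0.4, 0.6]
finger_gap: 0.601
finger_force: 0.0
```

Request:
arm_command(
  commands=[
    [[0,0,0],[0,0,0]],
    [[0,0,0],[0,0,0]],
    [[0,0,0],[0,0,0]],
    [[0,0,0],[0,0,0]],
    [[0,0,0],[0,0,0]],
    [[0,0,0],[0,0,0]],
    [[0,0,0],[0,0,0]],
    [[0,0,0],[0,0,0]],
    [[0,0,0],[0,0,0]],
    [[0,0,0],[0,0,0]],
  ],
  gripper=5,
  grip_force=30,
)

```text
time_s: 47.83
tcp_pos: [0.4175, -0.322, 0.1376]
eef_rot: [0.461, 0.887, 0.0, 0.0]
ft_force: [0.1, -0.3, -0.6]
finger_gap: 0.145
finger_force: 30.0
```

Request:
arm_command(
  commands=[
    [[0,0,0],[0,0,0.0818]],
    [[0,0,0],[0,0,0.0818]],
    [[0,0,0],[0,0,0.0818]],
    [[0,0,0],[0,0,0.0818]],
    [[0,0,0],[0,0,0.0818]],
    [[0,0,0],[0,0,0.0818]],
    [[0,0,0],[0,0,0.0818]],
    [[0,0,0],[0,0,0.0818]],
    [[0,0,0],[0,0,0.0818]],
    [[0,0,0],[0,0,0.0818]],
    [[0,0,0],[0,0,0.0818]],
    [[0,0,0],[0,0,0.0818]],
    [[0,0,0],[0,0,0.0818]],
    [[0,0,0],[0,0,0.0818]],
    [[0,0,0],[0,0,0.0818]],
    [[0,0,0],[0,0,0.0818]],
    [[0,0,0],[0,0,0]],
  ],
)

```text
time_s: 49.25
tcp_pos: [0.4203, -0.3222, 0.1377]
eef_rot: [0.907, 0.421, 0.003, 0.002]
ft_force: [12.2, -0.3, -6.4]
finger_gap: 0.146
finger_force: 30.0
```

Request:
arm_command(
  commands=[
    [[0,0,0],[0,0,0.0818]],
    [[0,0,0],[0,0,0.0818]],
    [[0,0,0],[0,0,0.0818]],
    [[0,0,0],[0,0,0.0818]],
    [[0,0,0],[0,0,0.0818]],
    [[0,0,0],[0,0,0.0818]],
    [[0,0,0],[0,0,0.0818]],
    [[0,0,0],[0,0,0.0818]],
    [[0,0,0],[0,0,0.0818]],
    [[0,0,0],[0,0,0.0818]],
    [[0,0,0],[0,0,0.0818]],
    [[0,0,0],[0,0,0.0818]],
    [[0,0,0],[0,0,0.0818]],
    [[0,0,0],[0,0,0.0818]],
    [[0,0,0],[0,0,0.0818]],
    [[0,0,0],[0,0,0.0818]],
    [[0,0,0],[0,0,0]],
    [[0,0,0],[0,0,0]],
    [[0,0,0],[0,0,0]],
  ],
)

```text
time_s: 50.83
tcp_pos: [0.4209, -0.3249, 0.1377]
eef_rot: [0.976, -0.216, 0.005, 0.002]
ft_force: [16.1, -11.5, -14.7]
finger_gap: 0.148
finger_force: 30.1
```

```bash
python3 -c "
from h import *
s=get_state(); print(s['tcp_pos'],s['joint_pos'].round(3), s['finger_gap'],s['ft_force'],s['ft_torque']); q=s['eef_rot']
from scipy.spatial.transform import Rotation as R
M=R.from_quat(q).as_matrix(); print(np.degrees(np.arctan2(M[1,1],M[0,1])))"
```

```text
[ 0.42088325 -0.32492292  0.13773551] [-0.807  0.077  1.868  0.002  1.186  1.199] 0.14772203289750296 [ 16.07460873 -11.45625343 -14.65853026] [-1.84450617 -2.39178304 -0.09781329]
-114.94060287321633
```

Request:
arm_command(
  commands=[
    [[0,0,0],[0,0,0]],
    [[0,0,0],[0,0,0]],
    [[0,0,0],[0,0,0]],
    [[0,0,0],[0,0,0]],
    [[0,0,0],[0,0,0]],
    [[0,0,0],[0,0,0]],
    [[0,0,-0.015],[0,0,0]],
    [[0,0,-0.025],[0,0,0]],
    [[0,0,-0.03],[0,0,0]],
    [[0,0,-0.03],[0,0,0]],
    [[0,0,-0.03],[0,0,0]],
    [[0,0,0],[0,0,0]],
  ],
  gripper=60,
)

```text
time_s: 51.83
tcp_pos: [0.4197, -0.3243, 0.275]
eef_rot: [0.976, -0.216, 0.005, 0.003]
ft_force: [1.4, -0.7, 0.6]
finger_gap: 0.593
finger_force: 0.0
```

```bash
python3 -c "
from h import *
s=get_state(); q=s['eef_rot']
from scipy.spatial.transform import Rotation as R
M=R.from_quat(q).as_matrix(); print((M.T@np.array([0,.4,0])).round(3), s['tcp_pos'])"
```

```text
[-0.168 -0.363 -0.003] [ 0.41973408 -0.32433669  0.27503874]
```

Move 0.4 m in +Y, clear of everything, to look.

Request:
arm_command(
  commands=[
    [[-0.014,-0.0303,0],[0,0,0]],
    [[-0.014,-0.0303,0],[0,0,0]],
    [[-0.014,-0.0303,0],[0,0,0]],
    [[-0.014,-0.0303,0],[0,0,0]],
    [[-0.014,-0.0303,0],[0,0,0]],
    [[-0.014,-0.0303,0],[0,0,0]],
    [[-0.014,-0.0303,0],[0,0,0]],
    [[-0.014,-0.0303,0],[0,0,0]],
    [[-0.014,-0.0303,0],[0,0,0]],
    [[-0.014,-0.0303,0],[0,0,0]],
    [[0,0,0],[0,0,0]],
    [[0,0,0],[0,0,0]],
    [[0,0,0],[0,0,0]],
    [[0,0,0],[0,0,0]],
  ],
)

```text
time_s: 53.0
tcp_pos: [0.4181, 0.0107, 0.2674]
eef_rot: [0.976, -0.216, -0.0, 0.0]
ft_force: [-0.5, -0.0, -0.1]
finger_gap: 0.604
finger_force: 0.0
```

```bash
python3 look.py pics/top9.png; python3 dial.py d1
```

```text
tcp [0.4181 0.0107 0.2674] gap 0.604 F 0.0 t 53.0
cap 0.13 [0.655 0.028] 88
cap 0.13 [ 0.423 -0.308] 128
cap 0.13 [ 0.41 -0.34] 69
cap 0.13 [0.35  0.068] 102
cap 0.16 [ 0.62  -0.346] 109
cap 0.16 [ 0.613 -0.265] 108
cap 0.16 [ 0.531 -0.354] 110
cap 0.16 [ 0.522 -0.274] 108
rim [ 0.749 -0.02   0.08 ] [0.026 0.067 0.02 ] 144
rim [0.587 0.297 0.077] [0.061 0.062 0.013] 272
rim [0.486 0.303 0.076] [0.059 0.062 0.012] 273
rim [0.387 0.31  0.077] [0.06  0.061 0.014] 284
119 mean [ 0.4181 -0.3218] rect ((0.41877028346061707, -0.32335925102233887), (0.01352162566035986, 0.06041676178574562), 65.7503433227539) axis deg 155.76097075167306
```

View pics/d1.png

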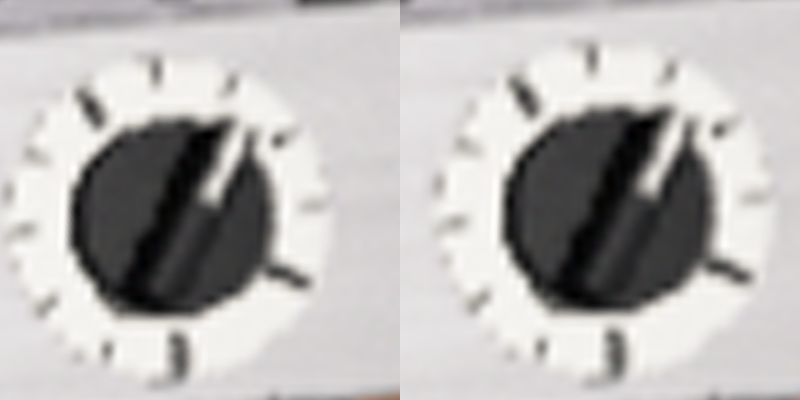

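View pics/top9.png

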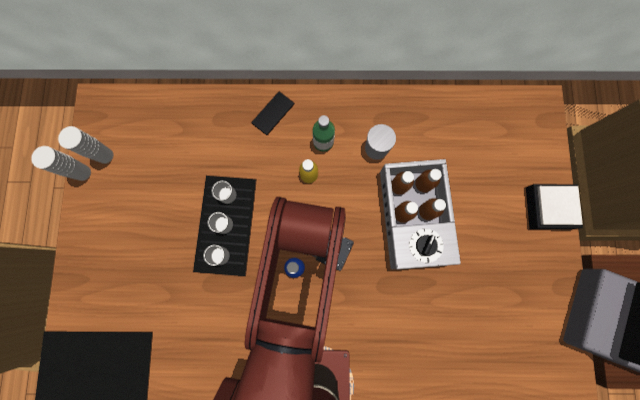

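The pointer is at 209° clockwise, on the second tick past the long 5-tick (232,85), so position 7. The four bottles are in the well (405–440, 178–212) and the three tumblers are on the mat (220, 190–257). The arm touches nothing.

```bash
python3 -c "
from cell import *
print(close_job())"
```

```text
the job is handed in; nothing more can be done
None
```

The job is handed in: all four juice bottles stand in the chiller's well, all three tumblers stand upright on the mat, and the dial is at position 7. The water bottle and straw pot were left alone. My last pictures confirmed this, but the hand-in returned no verdict.

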